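# Clip the hold-down rod and tuck the flashing under the lap

## Robot

A 6-joint arm with a two-finger parallel gripper is mounted at the origin on the work surface. World frame = base frame: x ahead of the robot, y to its left, z up, the work surface at z = 0. Lengths are in mm, angles in rad, forces in N, time in s.
With the tool pointing down it reaches from about 275 to 750 mm from the base axis. Payload 10.2 kg.
Tool frame: the origin (TCP) lies at the very end of the fingers, on their centre line; the grasp point (between the pads) lies 19 mm behind it; z points along the fingers, y is the line along which they close (so a half turn about z gives the same grasp; the last joint's range is limited). The gripper opens to 85 mm and grips with 20 to 120 N. Pads are 22 mm wide; open, the fingers measure 114 mm over their backs; the gripper's body (76 mm by 85 mm) begins 54 mm behind the grasp point. The pads swing forward as they close: fully open they stand 13 mm farther back than shut.
Start: joints at [0.893, 0.313, 1.498, -0, 1.331, -0.223], TCP at [230.636, 471.633, 231.294] pointing down, gripper open.
Joint ranges: [-2.94, 2.94], [-0.97, 2.17], [0.19, 2.56], [-1.23, 4.37], [0.02, 3.11], [-2.88, 2.88]. Speed limits (rad/s): [2.39, 2.39, 3.01, 3.14, 3.14, 3.14].

## Interface

Orientations are given as a unit quaternion [w, x, y, z].
In Python, from rig import ctrl, optics gives the robot as it stands. The module is installed in compiled form; this text tells all that it offers.
- The arm moves only by the shell command python3 -m handwheel 'ROWS' [FORCE]. ROWS is JSON, a list that holds one entry, the list of rows, each a list of 5 numbers: the gripper command: -1 is fully open, 1 is shut, values between are in proportion, then the shift along the world's x, y, z in units of 50 mm (1.0 is 50 mm), then the turn about the world's z in units of 8 degrees (1.0 is 8 degrees). In form: [[[gripper, tx, ty, tz, twist], ...]]. A call has 1 to 10 rows; each row shifts and turns the commanded pose from where the row before left it; what a row does not reach is not made up. A row lasts 1/10 s, in which the tool goes at most 50 mm and 8.59 degrees, less where a joint would pass 70% of its speed; a pose out of reach is approached as far as the arm can. A call is refused whole if a number of a shift passes 1 or a number of a turn 1, either way. A call with a gripper value outside its range is refused whole. The fingers move at their own pace and stop on an object; FORCE is the grip in N (left out, the last holds). Time passes only in rows, so rows that do not move let the fingers close. It gives the time, the measured TCP pose, the force, the opening and the grip force at its end, in the units of the state.
- ctrl.sense(): the state, without advancing time (a new reading comes with each control period).
- optics.capture(name): name is "scene" or "top" or "wrist"; returns a dict with "img" (384x512x3 uint8, blue, green, red), "K" (3x3 intrinsics, pixels), "dist_coeffs" ([k1, k2, p1, p2, k3] as OpenCV has them; the pictures are not rectified), "R" (3x3) and "t" (3): a world point X has camera coordinates R X + t. Camera axes: x right, y down, z forward; pixel columns grow to the right and rows downward; lengths in mm; the calibration is good to about 2 mm. A picture is of the moment at which its call begins. There is no depth.
- ctrl.finish_job(): hands the job in; it is judged then, once.
The state is a dict: "time_s": time; "joints": joint angles; "dq": joint speeds; "tau": joint torques, N m; "eef_pos": TCP position; "ee_rot": TCP orientation; "force": force on the tool from outside, world axes, zero at the start; "wrist_torque": the same for the moment, N m; "grip_width": opening from 0.0 (shut) to 1.0 (fully open); "grip_force": force on a finger pad.
Only numpy, scipy, OpenCV 4.12 (cv2) and the standard library are available. Lean on these libraries where they do the work, as an engineer would, in place of code of your own. Each camera call takes 0.05 s, during which the arm holds its last target. There are 200 camera calls.

## Task

On the lap jig, first press the loose steel rod down past the sprung jaws until it sits fully home in both fork clips, across the top of the hinged lap sheet. Then slide the flat edge of the flashing squarely and centrally under the lap sheet's free edge, without lifting that sheet, until it meets the stop beneath, and finish while still holding the flashing pressed firmly flat on the board: do not let go. Leave everything else on the bench where it is.

Things in the scene. Friction and masses are not known exactly. Their poses are not given: they have to be found in the camera images.
- jig: Lap jig, fixed to the bench: plywood board with a hinged lap sheet and two fork clips. Origin on the bench under the lap's free edge; x is the direction of tucking (towards the hinge), y runs along the free edge, z up. A packer plate 6.5 mm thick lies on the board from x = 40 to 155 mm, y = -68 to 68: the lap rests on it and its edge at x = 40 is the stop.
- bed: The jig's plywood board, 300 x 210 x 18 mm: in the jig's frame (same origin and axes) it spans x = -140 to 160 mm, y = -105 to 105 mm, its top at z = 18 mm.
- rod_seat (a point): Where the rod's centre lies when home in both clips: x = 50, y = 0, z = 43.5 mm in the jig's frame, axes as the jig's; the rod then lies along the jig's y. Here the lap's top face is 15 mm below the seated rod's centre; the lap's two ribs (7 mm tall, at y = +45 and -45 mm) come within 1 mm of the rod.
- clip_l (a point): Rod's axis in the fork clip at jig x = 50, y = 87, z = 43.5 mm. Smooth clip 14 mm wide (y), slot 15.5 mm, open upward, top 66 mm above bench: a fixed prong with flared top on its -x side; on +x a sprung hinged jaw with a sloping lead-in and a nose overhanging the seated rod by 3 mm. The rod, pushed straight down, meets it 16 mm above the seat and swings it out to +x; both jaws take 8 to 20 N.
- clip_r (a point): The same point in the like clip at jig y = -87 mm.
- lap_mouth (a point): Point on the board's top below the middle of the lap's free edge (x = 0, y = 0, z = 18 mm in the jig's frame). The lap's underside is 6.5 mm above the board here; a lip, bent up, reaches 12 mm farther out (to x = -12 mm), where its underside is about 12 mm and its top 17 mm above the board.
- lap_edge (a point): Top of the lap sheet at the middle of its free edge (where the lip begins). Plain steel sheet 4 mm thick, 136 mm wide (y), covering jig x = 0 to 150 mm, with two ribs along x.
- stop_mid (a point): Middle of the stop's foot: on the board's top, 40 mm in beyond lap_mouth (x = 40, y = 0, z = 18 mm in the jig's frame). The flashing's front edge meets it when fully home.
- lap (a joint): Hinge of the lap sheet along its far edge (x = 150 mm), rad: 0 lying down on the packer, growing as the free edge lifts (0.01 rad is 1.5 mm at the free edge). It lies by its own weight only (0.35 kg); with the rod clipped in it can rise about 1.5 mm.
- jaw_l (a joint): Sprung jaw of the clip at jig y = +87 mm, rad: 0 closed, about 0.12 while the rod passes it; it springs back to 0.
- jaw_r (a joint): Sprung jaw of the clip at jig y = -87 mm, likewise.
- vrest: Fixed rest that carries the rod at the start: two V supports 18 mm wide at x = +75 and -75 mm on a bar 190 x 30 x 6 mm. Origin at its centre on the bench, x along the rod.
- rod: Plain round steel rod, 14 mm in diameter, 220 mm long, about 0.16 kg. Origin at its centre, x along its length. It starts in the V rest, centre 30 mm above the bench, free to be gripped between the supports.
- flashing: Bright metal flashing, about 0.18 kg: a flat leg 100 x 110 x 4 mm with a standing seam along its rear edge, 10 mm thick, 110 mm long and reaching 45 mm above the underside, to be gripped from above. Origin on the underside below the middle of the seam; x points from the seam to the front edge (at x = +95 mm; rear edge at x = -5 mm), y along the seam, z up. It starts flat on the bench.
- flash_edge (a point): Middle of the flashing's front edge, on its underside (x = 95 mm in its frame).
- hammer: Bystander: a hammer, about 300 mm long; to be left alone.
- wrench: Bystander: a spanner, about 200 mm long; to be left alone.
- brush: Bystander: a bench brush, 170 mm long; to be left alone.
- oil: Bystander: a white plastic bottle, 60 mm across, 170 mm tall; to be left alone.
- tin: Bystander: a plain metal tin, 70 mm across, 90 mm tall; to be left alone.
- mug: Bystander: a white mug, 76 mm across, 90 mm tall; to be left alone.
- offcut: Bystander: a dark steel offcut slab, 50 x 70 x 12 mm; to be left alone.
There are look-alikes about, which are no part of the job. Several things have the shape of the rod; the one meant has the colours described above.

How it is judged (in metres and radians):
On the way, in this order (a step that is already met when the one before it is completed fails the run):
1. the rod sits home in both fork clips, jaws closed over it (z of rod in the frame of rod_seat between -0.003 and 0.003 m and x of rod in the frame of rod_seat between -0.004 and 0.004 m and y of rod in the frame of rod_seat between -0.015 and 0.015 m and angle between the x axis of rod and the y axis of jig, either way round below 0.04 rad and value of joint each of jaw_l, jaw_r below 0.06 rad), for 0.2 s.
2. the flashing's front edge is under the lap, up to the stop (x of flash_edge in the frame of stop_mid between -0.007 and 0.004 m and y of flash_edge in the frame of stop_mid between -0.02 and 0.02 m and z of flash_edge in the frame of stop_mid between -0.003 and 0.003 m and y of flashing in the frame of jig between -0.02 and 0.02 m and angle between the x axis of flashing and the x axis of jig, either way round below 0.08 rad and angle between flashing's own z axis and vertical below 0.04 rad), for 0.2 s.
At the end, for the whole second after the job is handed in: Rod in both clips (3 mm height, 4 mm across, 15 mm along, 0.04 rad; jaws < 0.06 rad); flashing edge under the lap within 7 mm of the stop, 20 mm of centred, 0.08 rad square, flat to 0.04 rad and 3 mm, at rest, held by fingers (> 3 N), pressed on the board (> 4 N); lap < 0.02 rad (all of step 1 and all of step 2 and contact force between flashing and bed above 4 N and contact force between the fingers and flashing above 3 N and linear speed of flashing below 0.02 m/s and value of joint lap below 0.02 rad); the arm keeps its last pose, push and grip.
It fails at once if the lap sheet is lifted (over 0.04 rad, 6 mm at its free edge) (value of joint lap above 0.04 rad).
It fails at once if a bystander is disturbed (moved over 30 mm) (distance of any of hammer, wrench, brush, oil, tin, mug, offcut from where it was at the start of the episode above 0.03 m).
It also fails if it takes over 61 s, if anything falls off the work surface, if the arm or the gripper's body presses on something with over 40 N, if the wrist force passes 120 N, or if a joint passes its speed limit or range.

## Working session

There is one attempt and no reset: what is moved stays moved. The work goes in short steps, Python scripts to look and compute and a shell command to move; the robot and the scene stay as the last step left them, time stands still between calls to the robot, and variables do not carry over. Pictures are saved under pics/ and viewed, at most 12 in all, crops included, and the job is handed in when it is done.

```bash
mkdir -p pics; python3 - <<'E'
from rig import ctrl, optics
import cv2, pickle, numpy as np
d={n:optics.capture(n) for n in("scene","top")}
pickle.dump(d,open("cap0.pkl","wb"))
for n in d: cv2.imwrite(f"pics/{n}0.png",d[n]["img"]); print(n,d[n]["K"].tolist(),d[n]["t"],d[n]["R"].tolist())
print(ctrl.sense())
E
```

```text
scene [[417.5510559688911, 0.0, 251.97675982306865], [0.0, 417.5510559688911, 190.19633914827128], [0.0, 0.0, 1.0]] [ 283.19822312 -282.90800022 1671.17792455] [[-0.6325651446225782, 0.7744962922988409, 0.00410256309707293], [0.6437775008706157, 0.5287315299991904, -0.5531667909026172], [-0.4305947830401587, -0.34727289326992383, -0.8330604242301605]]
top [[425.86611965025963, 0.0, 257.7226809004172], [0.0, 425.86611965025963, 197.9146031606049], [0.0, 0.0, 1.0]] [ -14.74149152  487.61700634 1318.73875205] [[0.001408305666534992, -0.9997703738702546, 0.021382614584767517], [-0.9862008905680575, -0.004928391556939832, -0.16547964950238273], [0.16554703294810078, -0.020854507618080838, -0.9859813737561617]]
{'time_s': 0.1, 'joints': array([ 8.92603846e-01,  3.13382756e-01,  1.49836431e+00,  4.18811773e-05,
        1.33097991e+00, -2.23432060e-01]), 'dq': array([-8.34873258e-05, -1.50872156e-03, -3.52334448e-03, -6.62309797e-04,
       -1.69689741e-04, -1.26951834e-05]), 'tau': array([ 3.36532932e-03, -4.12903154e+01, -2.60142159e+01, -1.40454067e-04,
        3.08481409e-03, -1.66127813e-05]), 'eef_pos': array([230.47704939, 471.45531509, 230.79687267]), 'ee_rot': array([-2.65416141e-04,  2.25430764e-01,  9.74259025e-01, -5.01635233e-04]), 'force': array([-0.05171506, -0.11011386, -0.84117419]), 'wrist_torque': array([-0.00089428,  0.02644829,  0.02575122]), 'grip_force': 0.0, 'grip_width': 1.0013636211853976}
```

View pics/top0.png

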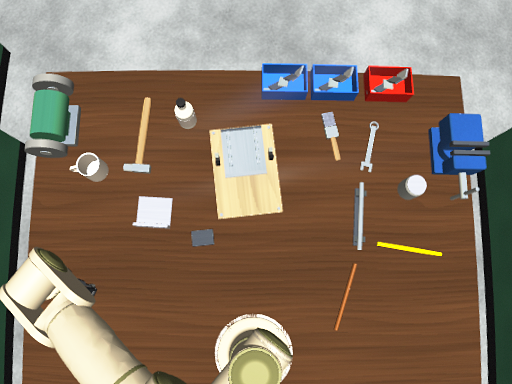

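View pics/scene0.png

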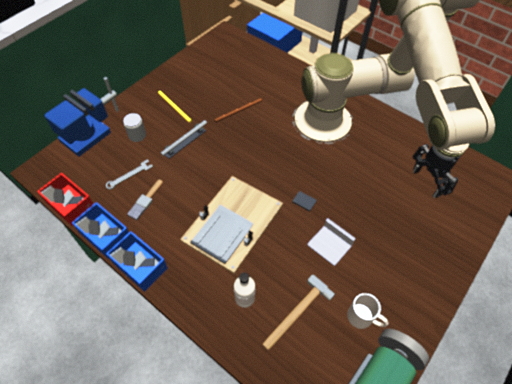

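The top view shows the jig board at about (245,170), with the lap on its far half. The flashing is at (154,212).

There are three rod-shaped things: steel in the V rest at (360,215), yellow at (410,249) and copper at (346,297). The one that fits is the steel one in the V rest, which I'll confirm in a crop.

```bash
cat > h.py <<'E'
import numpy as np, cv2
def ray(c,uv):
    p=cv2.undistortPoints(np.array(uv,float).reshape(-1,1,2),c["K"],np.array(c["dist_coeffs"],float)).reshape(-1,2)
    R=np.array(c["R"]);t=np.array(c["t"])
    d=np.c_[p,np.ones(len(p))]@R
    return -R.T@t,d
def onz(c,uv,z):
    o,d=ray(c,uv); z=np.broadcast_to(z,len(d)); return o+d*((z-o[2])/d[:,2])[:,None]
def proj(c,X):
    R=np.array(c["R"]); return cv2.projectPoints(np.array(X,float).reshape(-1,1,3),cv2.Rodrigues(R)[0],np.array(c["t"],float),c["K"],np.array(c["dist_coeffs"],float))[0].reshape(-1,2)
def rect(m,amin=30):
    out=[]
    for k in cv2.findContours(m.astype(np.uint8),cv2.RETR_EXTERNAL,cv2.CHAIN_APPROX_NONE)[0]:
        if cv2.contourArea(k)>amin: out.append((cv2.contourArea(k),cv2.minAreaRect(k)))
    return sorted(out,key=lambda a:-a[0])
E
python3 - <<'E'
import pickle,cv2,numpy as np
from h import *
d=pickle.load(open("cap0.pkl","rb")); i=d["top"]["img"]
a=cv2.resize(i[110:240,200:290],None,fx=4.4,fy=4.4,interpolation=cv2.INTER_CUBIC)
b=cv2.resize(i[170:260,330:400],None,fx=5,fy=5,interpolation=cv2.INTER_CUBIC)
c=cv2.resize(i[185:240,125:190],None,fx=2.2,fy=2.2,interpolation=cv2.INTER_CUBIC)
o=np.zeros((600,800,3),np.uint8); o[:572,:396]=a[:572,:396]; o[:450,400:750]=b; o[455:455+c.shape[0],400:400+c.shape[1]]=c
cv2.imwrite("pics/crop1.png",o)
h=cv2.cvtColor(i,cv2.COLOR_BGR2HSV)
print("wood",rect((h[...,0]>12)&(h[...,0]<28)&(h[...,2]>150)&(h[...,1]>60),500)[:3])
m=(h[...,1]<60)&(h[...,2]>90); 
for n,(x0,x1,y0,y1) in dict(rod=(345,375,170,260),fl=(125,185,190,235),lap=(205,285,120,185)).items():
    mm=np.zeros_like(m); mm[y0:y1,x0:x1]=m[y0:y1,x0:x1]; print(n,rect(mm,20))
print(d["top"]["dist_coeffs"])
E
```

```text
wood [(3520.5, ((245.44644165039062, 170.66647338867188), (90.19805908203125, 65.58889770507812), 83.8844985961914)), (860.0, ((97.91719055175781, 336.2327880859375), (94.75684356689453, 28.240123748779297), 55.42580795288086))]
rod [(530.5, ((359.19720458984375, 215.46507263183594), (11.814925193786621, 67.19738006591797), 2.4895529747009277))]
fl [(1002.0, ((152.05917358398438, 211.6420440673828), (38.3227653503418, 30.85773468017578), 3.945185899734497))]
lap [(1970.0, ((243.0845947265625, 151.3246612548828), (49.075889587402344, 42.39299774169922), 84.14398956298828))]
[-0.11671148  0.          0.          0.          0.        ]
```

View pics/crop1.png

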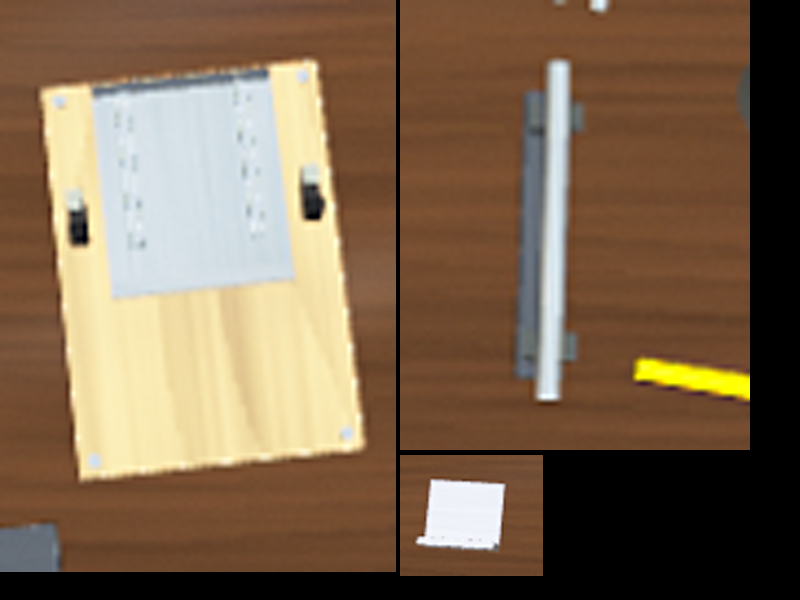

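The crop confirms the steel rod: bright grey, lying on the V rest, ends at about (361.6,182) and (359.6,250). The flashing's seam is on the near side (row ~227). The board corners and lap edge are clear.

```bash
python3 - <<'E'
import pickle
from h import *
np.set_printoptions(precision=1,suppress=True)
c=pickle.load(open("cap0.pkl","rb"))["top"]
b=onz(c,[(209.1,130),(272,123.9),(282.5,212.3),(218.2,219.1)],18)
print("board",b[:,:2].tolist(), np.linalg.norm(np.diff(b,axis=0),axis=1))
ex=(b[0]+b[1]-b[2]-b[3])/2; yaw=np.arctan2(ex[1],ex[0]); ce=b.mean(0); ux=np.array([np.cos(yaw),np.sin(yaw),0]);uy=np.array([-ux[1],ux[0],0])
o=ce-10*ux; print("jig org",o,"yaw deg",np.degrees(yaw)); seat=o+50*ux; print("seat",seat,"clips",seat+87*uy,seat-87*uy)
print("mouth proj",proj(c,[o+[0,0,10.5]]) )
r=onz(c,[(361.6,182),(359.6,250)],30); v=r[0]-r[1]; print("rod",r.mean(0),np.linalg.norm(v),np.degrees(np.arctan2(v[1],v[0])))
f=onz(c,[(138.6,196.4),(172.3,198.2)],4); s=onz(c,[(418/2.2-400/2.2+125,185+85/2.2),(125+98/2.2,185+93/2.2)],45)
for q in(f,s): v=q[0]-q[1]; print("fl",q.mean(0),np.linalg.norm(v),np.degrees(np.arctan2(v[1],v[0]))-90)
E
```

```text
board [[720.888916644253, 149.23845156504134], [743.8543911519268, -61.287252044350154], [444.7137536397911, -93.88447367014969], [421.7351067360272, 113.42723839343441]] [211.8 300.9 208.6]
jig org [572.9  25.7  18. ] yaw deg 6.522819763545184
seat [622.5  31.4  18. ] clips [612.7 117.9  18. ] [632.4 -55.   18. ]
mouth proj [[245.7 172.7]]
rod [ 433.2 -346.7   30. ] 222.3040625585321 -3.798276349434839
fl [494.2 322.4   4. ] 112.12840237024373 -2.784211329484876
fl [397.1 322.7  45. ] 116.8458111440757 -5.232668494162013
```

Rod at about (433,-347), yaw -3.8°. Jig origin (573,26), yaw 6.5°. Flashing seam at about (397,322). I'm moving above the rod, with a +22° turn so the fingers close across it.

```bash
python3 -m handwheel '[[[-1,0.2,-0.82,0,0.14],[-1,0.2,-0.82,0,0.14],[-1,0.2,-0.82,0,0.14],[-1,0.2,-0.82,0,0.14],[-1,0.2,-0.82,0,0.14],[-1,0.2,-0.82,0,0.14],[-1,0.2,-0.82,0,0.14],[-1,0.2,-0.82,0,0.14],[-1,0.2,-0.82,0,0.14],[-1,0.2,-0.82,0,0.14]]]' 120
python3 -m handwheel '[[[-1,0.2,-0.82,0,0.14],[-1,0.2,-0.82,0,0.14],[-1,0.2,-0.82,0,0.14],[-1,0.2,-0.82,0,0.14],[-1,0.2,-0.82,0,0.14],[-1,0.2,-0.82,0,0.14],[-1,0.2,-0.82,0,0.14],[-1,0.2,-0.82,0,0.14],[-1,0.2,-0.82,0,0.14],[-1,0.2,-0.82,0,0.14]]]'
python3 -m handwheel '[[[-1,0,0,-0.6,0],[-1,0,0,-0.6,0],[-1,0,0,0,0]]]'
python3 - <<'E'
from rig import optics
import cv2,pickle
c=optics.capture("wrist"); pickle.dump(c,open("w1.pkl","wb")); cv2.imwrite("pics/w1.png",c["img"])
E
```

```text
time_s: 1.1
eef_pos: [330.5, 60.0, 231.3]
ee_rot: [0.0, 0.129, 0.992, 0.0]
force: [0.9, 1.1, -0.1]
grip_width: 1.001
grip_force: 0.0
time_s: 2.1
eef_pos: [430.7, -350.0, 230.9]
ee_rot: [-0.0, 0.032, 0.999, 0.0]
force: [0.0, 0.5, 0.6]
grip_width: 0.998
grip_force: 0.0
time_s: 2.4
eef_pos: [429.3, -347.0, 167.4]
ee_rot: [-0.003, 0.032, 0.999, 0.003]
force: [0.5, 0.8, 0.3]
grip_width: 1.001
grip_force: 0.0
```

View pics/w1.png

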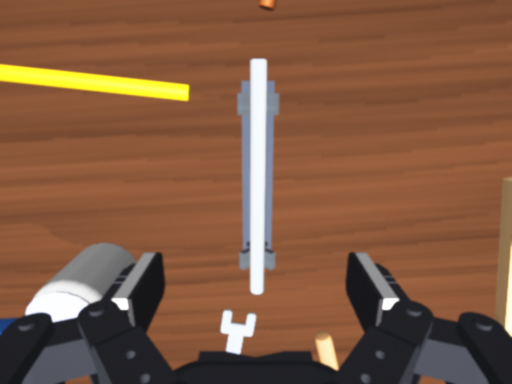

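The wrist view shows the steel rod vertical, from (258,60) to (257,293), in the V rest. The tin is at lower left. Next I compute the rod pose and the tin clearance.

```bash
python3 - <<'E'
import pickle
from h import *
from rig import ctrl
np.set_printoptions(precision=2,suppress=True)
c=pickle.load(open("w1.pkl","rb")); i=c["img"]; h=cv2.cvtColor(i,cv2.COLOR_BGR2HSV)
m=np.zeros(i.shape[:2],np.uint8); m[55:300,235:285]=((i.min(2)>200))[55:300,235:285]
print(rect(m)[:2])
r=onz(c,[(258.5,60),(256.5,293)],[30,30]); v=r[1]-r[0]; print(r.mean(0),np.linalg.norm(v),np.degrees(np.arctan2(v[1],v[0])))
print("tin",onz(c,[(130,255)],90),onz(pickle.load(open("cap0.pkl","rb"))["top"],[(415,184)],90))
s=ctrl.sense(); print(s["eef_pos"],s["ee_rot"])
E
```

```text
[(2981.0, ((258.0, 175.99998474121094), (13.999998092651367, 233.99996948242188), 0.0))]
[ 435.14 -343.99   30.  ] 222.52931535366432 -3.987263144430305
tin [[ 463.56 -445.78   90.  ]] [[ 526.63 -510.85   90.  ]]
[ 430.12 -347.79  170.17] [-0.    0.03  1.    0.  ]
```

```bash
python3 -m handwheel '[[[-1,0.09,0.07,-0.6,0],[-1,0,0,-0.6,0],[-1,0,0,-0.6,0],[-1,0,0,-0.6,0],[-1,0,0,-0.4,0],[-1,0,0,-0.2,0],[1,0,0,0,0],[1,0,0,0,0],[1,0,0,0,0],[1,0,0,0,0]]]' 120
python3 -m handwheel '[[[1,0,0,0,0],[1,0,0,0,0]]]'
```

```text
time_s: 3.45
eef_pos: [435.5, -345.3, 22.3]
ee_rot: [0.001, 0.032, 0.999, -0.001]
force: [0.3, -0.1, 0.8]
grip_width: 0.332
grip_force: 0.0
time_s: 3.65
eef_pos: [435.4, -344.5, 22.3]
ee_rot: [0.0, 0.032, 0.999, 0.0]
force: [-1.7, 4.9, 9.5]
grip_width: 0.11
grip_force: 117.9
```

```bash
python3 -m handwheel '[[[1,0,0,0,0],[1,0,0,0,0],[1,0,0,0,0]]]'
python3 - <<'E'
from rig import optics
import cv2,pickle,numpy as np
c=optics.capture("wrist"); s=optics.capture("scene");t=optics.capture("top"); pickle.dump((c,s,t),open("g1.pkl","wb"))
from h import *
p=proj(s,[[435,-345,25]])[0].astype(int); print(p)
cr=cv2.resize(s["img"][p[1]-30:p[1]+30,p[0]-40:p[0]+40],(400,300),interpolation=cv2.INTER_CUBIC)
o=np.zeros((384,800,3),np.uint8); o[:300,:400]=cr; o[:300,400:]=cv2.resize(c["img"],(400,300)); cv2.imwrite("pics/g1.png",o)
E
```

```text
time_s: 3.95
eef_pos: [435.4, -344.4, 22.3]
ee_rot: [0.0, 0.032, 0.999, 0.0]
force: [-0.5, 5.2, 8.9]
grip_width: 0.111
grip_force: 117.9
[183 137]
```

View pics/g1.png

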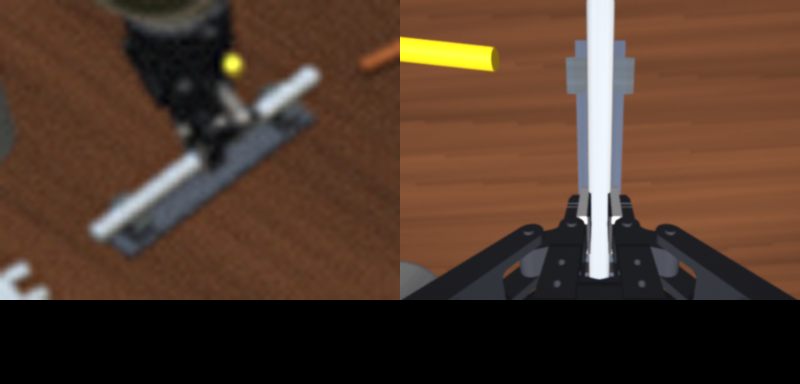

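The rod is gripped mid-span: the scene crop shows the fingertips just below it. Lift, then carry it to the seat while turning.

```bash
python3 -m handwheel '[[[1,0,0,0.1,0],[1,0,0,0.3,0],[1,0,0,0.6,0],[1,0,0,0.7,0],[1,0,0,0.7,0],[1,0,0,0.5,0],[1,0,0,0.2,0]]]'
python3 -m handwheel '[[[1,0.27,0.54,0,-0.71],[1,0.27,0.54,0,-0.71],[1,0.27,0.54,0,-0.71],[1,0.27,0.54,0,-0.71],[1,0.27,0.54,0,-0.71],[1,0.27,0.54,0,-0.71],[1,0.27,0.54,0,-0.71]]]'
python3 -m handwheel '[[[1,0.27,0.54,0,-0.71],[1,0.27,0.54,0,-0.71],[1,0.27,0.54,0,-0.71],[1,0.27,0.54,0,-0.71],[1,0.27,0.54,0,-0.71],[1,0.27,0.54,0,-0.71],[1,0.27,0.54,0,-0.71],[1,0,0,-0.6,0],[1,0,0,-0.4,0],[1,0,0,0,0]]]'
python3 -m handwheel '[[[1,0,0,0,0],[1,0,0,0,0]]]'
python3 - <<'E'
from rig import optics
import cv2,pickle,numpy as np
d={n:optics.capture(n) for n in("wrist","scene","top")}; pickle.dump(d,open("a1.pkl","wb"))
o=np.zeros((600,800,3),np.uint8)
def put(im,b,x,y,w,h): o[y:y+h,x:x+w]=cv2.resize(im[b[2]:b[3],b[0]:b[1]],(w,h),interpolation=cv2.INTER_CUBIC)
put(d["top"]["img"],(195,295,110,190),0,0,400,320)
put(d["scene"]["img"],(180,290,170,258),400,0,400,320)
put(d["wrist"]["img"],(0,512,0,384),0,320,373,280)
cv2.imwrite("pics/a1.png",o)
E
```

```text
time_s: 4.8
eef_pos: [435.6, -345.5, 178.9]
ee_rot: [0.001, 0.032, 0.999, -0.002]
force: [-0.2, -0.3, -1.9]
grip_width: 0.112
grip_force: 117.8
time_s: 5.5
eef_pos: [529.7, -154.6, 175.2]
ee_rot: [-0.001, 0.372, 0.928, 0.0]
force: [0.1, -0.1, -1.6]
grip_width: 0.112
grip_force: 117.8
time_s: 6.5
eef_pos: [622.2, 33.5, 122.2]
ee_rot: [-0.003, 0.664, 0.748, -0.002]
force: [-0.5, -0.2, -1.2]
grip_width: 0.108
grip_force: 118.0
time_s: 6.7
eef_pos: [624.7, 32.9, 127.5]
ee_rot: [0.001, 0.664, 0.748, 0.001]
force: [-0.3, -0.2, -1.4]
grip_width: 0.108
grip_force: 118.0
```

View pics/a1.png

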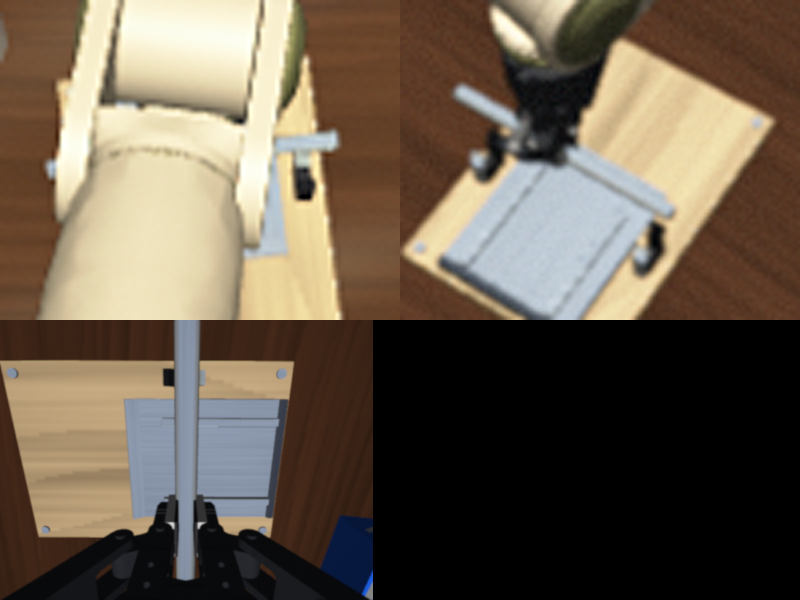

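```bash
python3 - <<'E'
import pickle
from h import *
from rig import ctrl
np.set_printoptions(precision=1,suppress=True)
d=pickle.load(open("a1.pkl","rb")); c=d["wrist"]; i=c["img"]; h=cv2.cvtColor(i,cv2.COLOR_BGR2HSV)
w=((h[...,0]>8)&(h[...,0]<28)&(i[...,2]>120)).astype(np.uint8)
# edge lines of board by row/col scans
L=[];R=[];T=[];B=[]
for r in range(80,280,5):
    x=np.flatnonzero(w[r]); x=x[x<420]; L.append((x[0],r)); R.append((x[-1]+1,r))
for q in list(range(20,160,5)):
    y=np.flatnonzero(w[:,q]); y=y[y<310]; T.append((q,y[0])); 
for q in list(range(70,190,5)):
    y=np.flatnonzero(w[:,q]); y=y[y<310]; B.append((q,y[-1]+1))
def fit(p):
    P=onz(c,p,18)[:,:2]; P=P[~np.isnan(P).any(1)]
    v=cv2.fitLine(P.astype(np.float32),cv2.DIST_HUBER,0,.1,.01).ravel(); return v
l={k:fit(p) for k,p in dict(L=L,R=R,T=T,B=B).items()}
for k,v in l.items(): print(k,np.degrees(np.arctan2(v[1],v[0])),v[2:])
def X(a,b):
    A=np.c_[a[:2],-b[:2]]; s=np.linalg.solve(A,b[2:]-a[2:]); return a[2:]+a[:2]*s[0]
k=np.array([X(l[a],l[b]) for a,b in("LT","RT","RB","LB")]); print(k,np.linalg.norm(k-np.roll(k,-1,0),axis=1))
u=k[1]+k[2]-k[0]-k[3]; u/=np.linalg.norm(u); print("yaw",np.degrees(np.arctan2(u[1],u[0])),"org",k.mean(0)-10*u,"seat",k.mean(0)+40*u)
s=ctrl.sense(); print(s["eef_pos"], 2*np.degrees(np.arctan2(s["ee_rot"][2],s["ee_rot"][1]))-90)
# rod axis in wrist near top of image, at centre z = tcp+8
z=s["eef_pos"][2]+8
for r in (5,100,200):
    g=np.flatnonzero((h[r,225:290,1]<80)); print(r,225+g[0],225+g[-1], onz(c,[(225+(g[0]+g[-1]+1)/2,r)],z))
E
```

```text
L -83.3527 [436.2  20.4]
R 32.426147 [629.5  66.7]
T 6.2677774 [499.9 123.9]
B 12.92163 [510.  -83.1]
[[ 425.1  115.7]
 [ 765.6  153.1]
 [ 328.1 -124.8]
 [ 449.9  -96.9]] [342.5 518.4 125.  214. ]
yaw 2.47213 org [482.2  11.4] seat [532.1  13.5]
[624.5  32.9 127.3] 6.808714846627865
5 238 275 [[612.2 142.2 135.3]]
100 239 272 [[615.9 108.2 135.3]]
200 225 289 [[621.7  65.5 135.3]]
```

```bash
python3 -m handwheel '[[[1,0.01,0,-0.5,0],[1,0,0,-0.4,0],[1,0,0,-0.15,0],[1,0,0,0,0],[1,0,0,0,0],[1,0,0,0,0]]]'
python3 - <<'E'
from rig import optics
import cv2,pickle,numpy as np
d={n:optics.capture(n) for n in("wrist","scene","top")}; pickle.dump(d,open("a2.pkl","wb"))
o=np.zeros((600,800,3),np.uint8)
def put(im,b,x,y,w,h): o[y:y+h,x:x+w]=cv2.resize(im[b[2]:b[3],b[0]:b[1]],(w,h),interpolation=cv2.INTER_CUBIC)
put(d["top"]["img"],(255,295,130,170),0,300,300,300)
put(d["scene"]["img"],(190,270,190,250),400,0,400,300)
put(d["wrist"]["img"],(180,340,0,120),0,0,400,300)
cv2.imwrite("pics/a2.png",o)
E
```

```text
time_s: 7.45
eef_pos: [625.3, 33.1, 75.1]
ee_rot: [0.001, 0.664, 0.748, 0.001]
force: [0.3, -0.0, -1.4]
grip_width: 0.108
grip_force: 118.0
```

View pics/a2.png

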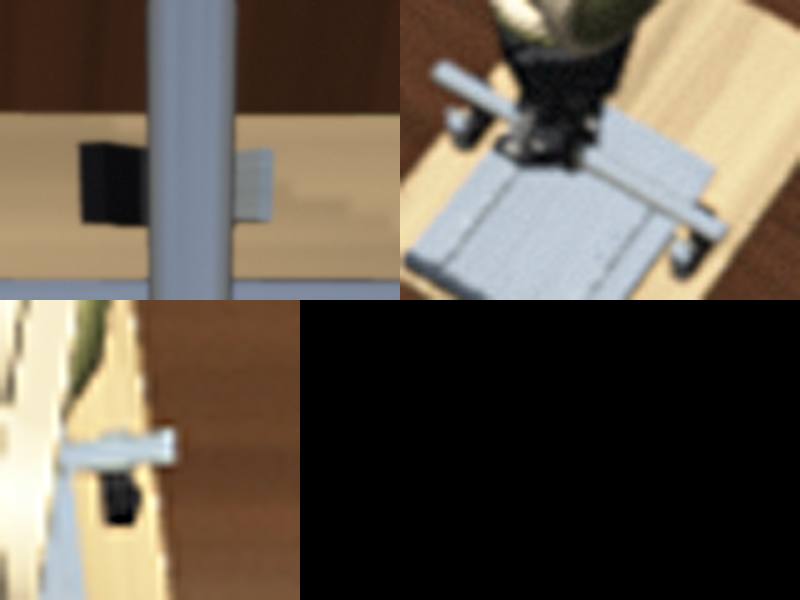

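The wrist crop shows the rod (crop cols 149–233) lying over the clip's slot, between the black fixed prong (left, 80) and the grey jaw (right, 273). The numbers put it within about 0.5 mm of the seat line. Descend gently.

```bash
python3 -m handwheel '[[[1,0,0,-0.2,0],[1,0,0,-0.15,0],[1,0,0,-0.05,0],[1,0,0,-0.05,0],[1,0,0,0,0]]]'
python3 -m handwheel '[[[1,0,0,-0.06,0],[1,0,0,-0.06,0],[1,0,0,0,0]]]'
python3 -m handwheel '[[[1,0,0,-0.06,0],[1,0,0,-0.06,0],[1,0,0,0,0]]]'
```

```text
time_s: 8.1
eef_pos: [624.1, 33.1, 50.9]
ee_rot: [-0.001, 0.664, 0.748, -0.001]
force: [-3.2, -0.2, -0.3]
grip_width: 0.108
grip_force: 118.1
time_s: 8.4
eef_pos: [623.9, 33.1, 44.8]
ee_rot: [-0.001, 0.664, 0.748, -0.001]
force: [-4.5, -1.5, -2.5]
grip_width: 0.111
grip_force: 118.1
time_s: 8.7
eef_pos: [623.9, 33.2, 38.4]
ee_rot: [-0.001, 0.664, 0.748, -0.001]
force: [-3.9, -0.5, -7.0]
grip_width: 0.113
grip_force: 117.6
```

```bash
python3 -m handwheel '[[[1,0,0,-0.03,0],[1,0,0,-0.02,0],[1,0,0,0,0]]]'
python3 -m handwheel '[[[1,0,0,-0.02,0],[1,0,0,-0.02,0],[1,0,0,0,0]]]'
```

```text
time_s: 9.0
eef_pos: [624.7, 33.1, 36.7]
ee_rot: [0.0, 0.664, 0.748, 0.0]
force: [-1.9, -0.1, -5.3]
grip_width: 0.109
grip_force: 117.8
time_s: 9.3
eef_pos: [625.4, 33.1, 35.9]
ee_rot: [0.001, 0.664, 0.748, 0.001]
force: [-3.9, 0.4, 4.3]
grip_width: 0.111
grip_force: 118.7
```

```bash
python3 -m handwheel '[[[1,0,0,-0.02,0],[1,0,0,-0.02,0],[1,0,0,0,0]]]'
python3 - <<'E'
from rig import optics
import cv2,pickle,numpy as np
d={n:optics.capture(n) for n in("wrist","scene","top")}; pickle.dump(d,open("a3.pkl","wb"))
o=np.zeros((600,800,3),np.uint8)
def put(im,b,x,y,w,h): o[y:y+h,x:x+w]=cv2.resize(im[b[2]:b[3],b[0]:b[1]],(w,h),interpolation=cv2.INTER_CUBIC)
put(d["top"]["img"],(255,295,130,170),0,300,300,300)
put(d["scene"]["img"],(190,270,190,250),400,0,400,300)
put(d["wrist"]["img"],(180,340,0,120),0,0,400,300)
cv2.imwrite("pics/a3.png",o)
E
```

```text
time_s: 9.6
eef_pos: [625.6, 33.1, 35.7]
ee_rot: [0.001, 0.664, 0.748, 0.001]
force: [-9.1, 0.5, 19.2]
grip_width: 0.107
grip_force: 120.5
```

View pics/a3.png

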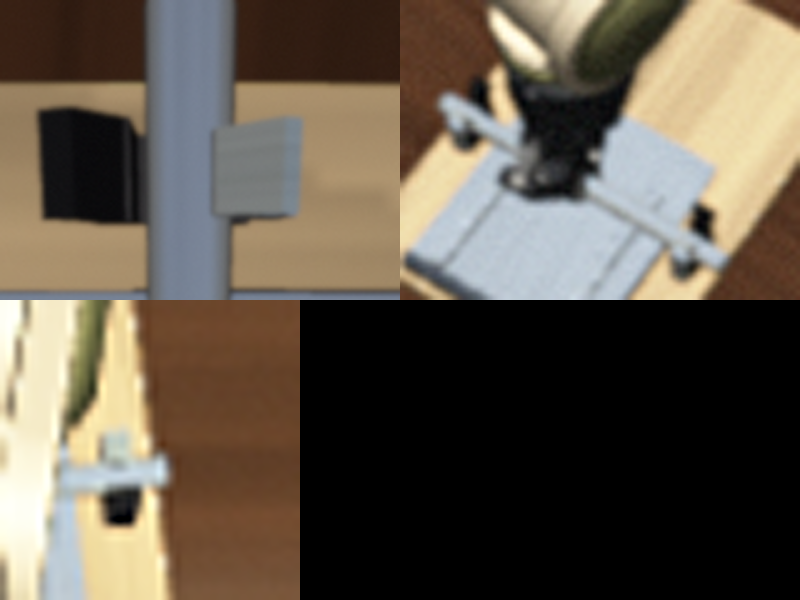

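The jaw nose now overhangs the rod by about 21 px (3 mm), and the arm has met a hard stop at the expected height, so the rod is home. Release, then go above the flashing.

```bash
python3 -m handwheel '[[[0,0,0,0.02,0],[0,0,0,0,0],[0,0,0,0,0],[0,0,0,0,0],[0,0,0,0,0],[0,0,0,0.2,0],[0,0,0,0.5,0],[0,0,0,0.8,0],[0,0,0,0.8,0],[0,0,0,0.6,0]]]'
python3 -m handwheel '[[[-1,-0.45,0.58,0,-0.12],[-1,-0.45,0.58,0,-0.12],[-1,-0.45,0.58,0,-0.12],[-1,-0.45,0.58,0,-0.12],[-1,-0.45,0.58,0,-0.12],[-1,-0.45,0.58,0,-0.12],[-1,-0.45,0.58,0,-0.12],[-1,-0.45,0.58,0,-0.12],[-1,-0.45,0.58,0,-0.12],[-1,-0.45,0.58,0,-0.12]]]' 80
python3 -m handwheel '[[[-1,0,0,0.4,0],[-1,0,0,0,0],[-1,0,0,0,0]]]'
python3 - <<'E'
from rig import optics,ctrl
import cv2,pickle,numpy as np
d={n:optics.capture(n) for n in("wrist","top")}; pickle.dump(d,open("f1.pkl","wb"))
o=np.zeros((384,800,3),np.uint8)
o[:,:512]=d["wrist"]["img"]; o[:,512:]=cv2.resize(d["top"]["img"][110:194,200:263],(288,384),interpolation=cv2.INTER_CUBIC)
cv2.imwrite("pics/f1.png",o); s=ctrl.sense(); print(s["ee_rot"])
E
```

```text
time_s: 10.75
eef_pos: [625.0, 33.1, 182.4]
ee_rot: [0.001, 0.664, 0.748, 0.001]
force: [0.1, -0.0, 0.1]
grip_width: 0.5
grip_force: 0.0
time_s: 11.75
eef_pos: [398.7, 324.2, 179.7]
ee_rot: [0.0, 0.724, 0.689, 0.001]
force: [0.7, 0.8, -0.3]
grip_width: 0.997
grip_force: 0.0
time_s: 12.05
eef_pos: [399.9, 323.0, 199.1]
ee_rot: [0.0, 0.724, 0.69, 0.001]
force: [0.6, -0.2, -0.5]
grip_width: 1.001
grip_force: 0.0
[-1.06157830e-04  7.24371523e-01  6.89409710e-01 -3.71005922e-04]
```

View pics/f1.png

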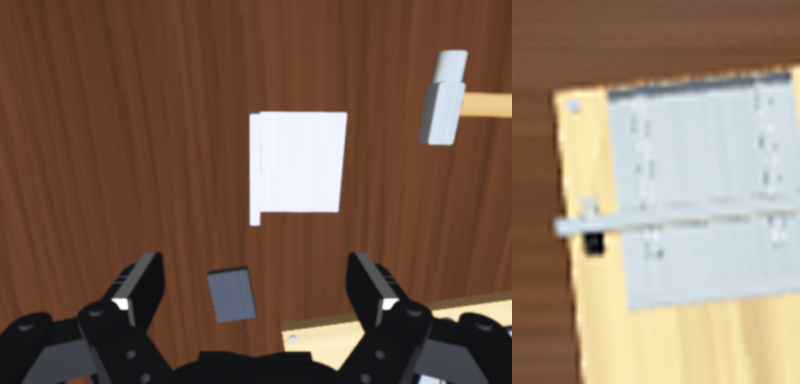

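The wrist view shows the flashing with its seam top at cols 250–260, rows 114–225, and front corners at (347,113) and (338,212). On the right, the rod lies across the lap in the left clip with the jaw over it.

```bash
python3 - <<'E'
import pickle
from h import *
np.set_printoptions(precision=1,suppress=True)
d=pickle.load(open("f1.pkl","rb")); c=d["wrist"]
s=onz(c,[(250,114),(260,114),(250,224),(260,224)],45); print(s)
v=s[0]+s[1]-s[2]-s[3]; print("seam c",s.mean(0),"len",np.linalg.norm(v)/2,"yaw",np.degrees(np.arctan2(v[1],v[0]))-90)
f=onz(c,[(347,113),(338,212)],4); v=f[0]-f[1]; print("front",f.mean(0),np.linalg.norm(v),np.degrees(np.arctan2(v[1],v[0]))-90)
E
```

```text
[[398.5 384.   45. ]
 [407.6 383.6  45. ]
 [392.7 275.6  45. ]
 [402.9 275.1  45. ]]
seam c [400.4 329.6  45. ] len 108.54857133914864 yaw -2.754455167012125
front [495.6 323.    4. ] 109.87730076300882 -3.070414522028429
```

```bash
python3 -m handwheel '[[[-1,0,0.13,-0.7,0],[-1,0,0,-0.8,0],[-1,0,0,-0.8,0],[-1,0,0,-0.7,0],[-1,0,0,-0.42,0],[-1,0,0,-0.2,0],[1,0,0,0,0],[1,0,0,0,0],[1,0,0,0,0],[1,0,0,0,0]]]' 80
python3 -m handwheel '[[[1,0,0,0,0],[1,0,0,0,0],[1,0,0,0,0],[1,0,0,0,0]]]'
```

```text
time_s: 13.15
eef_pos: [400.1, 329.9, 18.7]
ee_rot: [0.0, 0.724, 0.69, 0.001]
force: [0.4, 0.2, 0.1]
grip_width: 0.33
grip_force: 0.0
time_s: 13.55
eef_pos: [400.2, 329.8, 18.5]
ee_rot: [0.0, 0.724, 0.69, 0.001]
force: [-0.6, -2.0, 6.4]
grip_width: 0.102
grip_force: 78.8
```

```bash
python3 -m handwheel '[[[1,0,0,0.2,0],[1,0,0,0.5,0],[1,0,0,0.4,0],[1,0,0,0.1,0]]]'
python3 -m handwheel '[[[1,0.14,-0.8,0,0.15],[1,0.14,-0.8,0,0.15],[1,0.14,-0.8,0,0.15],[1,0.14,-0.8,0,0.15],[1,0.14,-0.8,0,0.15],[1,0.14,-0.78,0,0.15],[1,0.14,-0.78,0,0.15],[1,0.13,-0.78,0,0.13],[1,0,0,0,0],[1,0,0,0,0]]]'
python3 - <<'E'
from rig import optics,ctrl
import cv2,pickle,numpy as np
d={n:optics.capture(n) for n in("wrist","scene","top")}; pickle.dump(d,open("p1.pkl","wb"))
o=np.zeros((384,800,3),np.uint8)
o[:,:512]=d["wrist"]["img"]; o[:216,512:]=cv2.resize(d["scene"]["img"][170:260,180:300],(288,216),interpolation=cv2.INTER_CUBIC)
cv2.imwrite("pics/p1.png",o); s=ctrl.sense(); print(s["eef_pos"],s["force"], 2*np.degrees(np.arctan2(s["ee_rot"][2],s["ee_rot"][1]))-90)
E
```

```text
time_s: 13.95
eef_pos: [400.3, 330.1, 79.9]
ee_rot: [0.0, 0.724, 0.69, 0.002]
force: [0.3, 0.0, -2.0]
grip_width: 0.102
grip_force: 78.3
time_s: 14.95
eef_pos: [454.7, 12.3, 77.3]
ee_rot: [-0.001, 0.666, 0.746, -0.0]
force: [-0.3, 0.1, -2.6]
grip_width: 0.101
grip_force: 78.2
[454.70619633  13.61652233  77.5427714 ] [-0.36759443  1.2032702  -2.99118224] 6.735747525458564
```

View pics/p1.png

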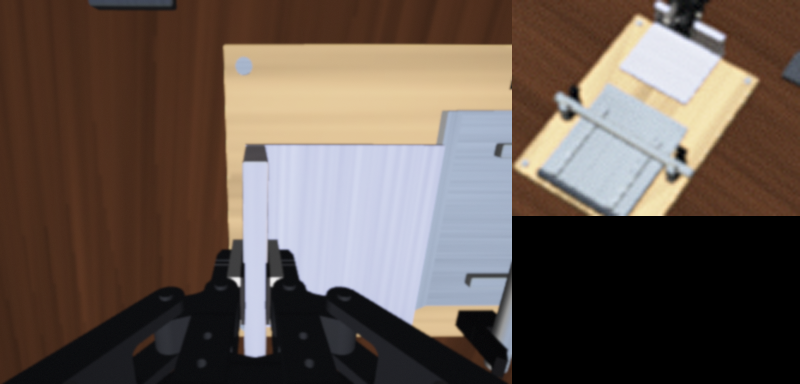

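The wrist view shows the flashing squarely in front of the lap: flashing corner (443,146), lap lip corners about (443,110) and (418,307), board corner (224,45). The scene inset shows the rod clipped across the lap.

```bash
python3 - <<'E'
import pickle
from h import *
np.set_printoptions(precision=1,suppress=True)
d=pickle.load(open("p1.pkl","rb")); c=d["wrist"]; i=c["img"];h=cv2.cvtColor(i,cv2.COLOR_BGR2HSV)
b=onz(c,[(224,44.5),(505,44),(228,150)],18); print("corner,top edge,left",b)
t=b[1]-b[0]; l=b[0]-b[2]; print("yaw",np.degrees(np.arctan2(t[1],t[0])),np.degrees(np.arctan2(l[1],l[0]))-90)
y=np.radians(6.5); u=np.array([np.cos(y),np.sin(y),0]); v=np.array([-u[1],u[0],0])
o=b[0]+140*u-105*v; print("jig org",o)
J=lambda p:np.c_[(p-o)@u,(p-o)@v,p[:,2]]
print("lip corners",J(onz(c,[(443,110),(417,307)],35)))
print("flash front corners", J(onz(c,[(443,146),(414,324)],63)))
print("seam far end top", J(onz(c,[(244,162),(267,162)],59+45)))
print("tcp J",J(np.array([[454.7,13.4,77.5]])))
E
```

```text
corner,top edge,left [[424.5 115.3  18. ]
 [587.6 134.7  18. ]
 [432.3  54.   18. ]]
yaw 6.8018065912857 7.281784129457293
jig org [575.5  26.8  18. ]
lip corners [[-15.3  69.1  35. ]
 [ -9.1 -63.1  35. ]]
flash front corners [[-28.4  53.   63. ]
 [-26.2 -53.9  63. ]]
seam far end top [[-125.9   53.3  104. ]
 [-117.4   53.3  104. ]]
tcp J [[-121.5    0.4   77.5]]
```

```bash
python3 -m handwheel '[[[1,0,0,-0.3,0],[1,0,0,-0.3,0],[1,0,0,-0.14,0],[1,0,0,-0.04,0],[1,0,0,0,0]]]'
python3 -m handwheel '[[[1,0,0,-0.04,0],[1,0,0,0,0]]]'
python3 -m handwheel '[[[1,0,0,-0.02,0],[1,0,0,0,0]]]'
```

```text
time_s: 15.6
eef_pos: [455.2, 13.0, 38.9]
ee_rot: [-0.0, 0.665, 0.747, -0.0]
force: [-0.6, -0.1, -2.0]
grip_width: 0.1
grip_force: 78.1
time_s: 15.8
eef_pos: [455.3, 12.7, 37.0]
ee_rot: [0.0, 0.665, 0.747, 0.0]
force: [0.1, 0.4, -1.3]
grip_width: 0.097
grip_force: 78.1
time_s: 16.0
eef_pos: [455.4, 12.6, 36.5]
ee_rot: [0.0, 0.665, 0.747, 0.0]
force: [-2.8, 1.0, 5.7]
grip_width: 0.1
grip_force: 79.5
```

Contact with the board. Slide along jig x in small steps.

```bash
python3 -m handwheel '[[[1,0.08,0.01,0,0],[1,0.08,0.01,0,0],[1,0.08,0.01,0,0],[1,0.08,0.01,0,0],[1,0.08,0.01,0,0],[1,0,0,0,0]]]'
python3 -m handwheel '[[[1,0.08,0.01,0,0],[1,0.08,0.01,0,0],[1,0.08,0.01,0,0],[1,0.08,0.01,0,0],[1,0.08,0.01,0,0],[1,0,0,0,0]]]'
python3 - <<'E'
from rig import optics,ctrl
import cv2,pickle,numpy as np
d={n:optics.capture(n) for n in("wrist","scene")}; pickle.dump(d,open("p2.pkl","wb"))
o=np.zeros((384,800,3),np.uint8)
o[:,:512]=d["wrist"]["img"]; o[:216,512:]=cv2.resize(d["scene"]["img"][170:260,180:300],(288,216),interpolation=cv2.INTER_CUBIC)
cv2.imwrite("pics/p2.png",o)
E
```

```text
time_s: 16.6
eef_pos: [475.7, 15.1, 36.5]
ee_rot: [0.0, 0.665, 0.747, 0.0]
force: [-1.4, 1.0, 5.1]
grip_width: 0.102
grip_force: 79.3
time_s: 17.2
eef_pos: [495.7, 17.6, 36.5]
ee_rot: [0.0, 0.665, 0.747, 0.0]
force: [-1.7, 0.6, 4.8]
grip_width: 0.101
grip_force: 79.3
```

View pics/p2.png

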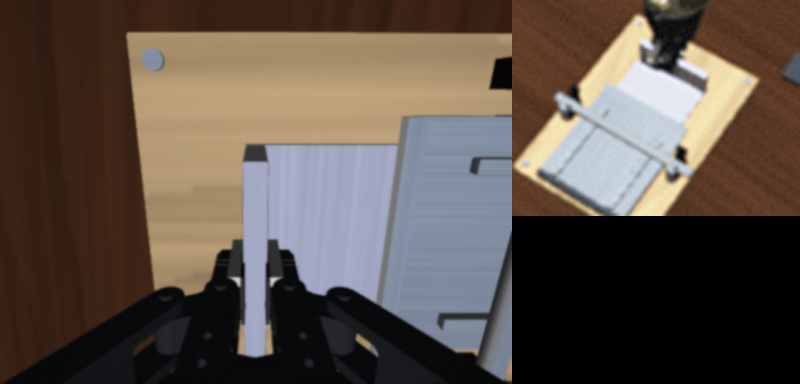

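The flashing is entering under the lip (lip edge at cols 405–380) with low force, and the lap is lying down. Continue to the stop.

```bash
python3 -m handwheel '[[[1,0.08,0.01,0,0],[1,0.08,0.01,0,0],[1,0.08,0.01,0,0],[1,0.08,0.01,0,0],[1,0.08,0.01,0,0],[1,0,0,0,0]]]'
python3 -m handwheel '[[[1,0.04,0.005,0,0],[1,0.04,0.005,0,0],[1,0,0,0,0]]]'
python3 -m handwheel '[[[1,0.03,0.003,0,0],[1,0,0,0,0]]]'
python3 -m handwheel '[[[1,0.03,0.003,0,0],[1,0,0,0,0]]]'
```

```text
time_s: 17.9
eef_pos: [515.6, 20.1, 36.6]
ee_rot: [0.0, 0.665, 0.747, 0.0]
force: [-1.7, 0.4, 6.1]
grip_width: 0.102
grip_force: 79.4
time_s: 18.2
eef_pos: [519.2, 20.5, 36.5]
ee_rot: [0.0, 0.665, 0.747, -0.0]
force: [-3.4, -0.7, 8.2]
grip_width: 0.101
grip_force: 79.7
time_s: 18.4
eef_pos: [520.4, 20.7, 36.5]
ee_rot: [-0.0, 0.665, 0.747, -0.0]
force: [-6.4, -0.6, 8.5]
grip_width: 0.1
grip_force: 79.9
time_s: 18.6
eef_pos: [520.4, 20.7, 36.5]
ee_rot: [-0.002, 0.665, 0.747, -0.002]
force: [-15.1, -3.8, 17.3]
grip_width: 0.097
grip_force: 81.0
```

The stop is met (x held at 520.4, force up to 15 N). Ease the forward push, keep the down press, and check.

```bash
python3 -m handwheel '[[[1,-0.03,-0.003,-0.01,0],[1,0,0,0,0],[1,0,0,0,0],[1,0,0,0,0]]]'
python3 - <<'E'
from rig import optics,ctrl
import cv2,pickle,numpy as np
from h import *
d={n:optics.capture(n) for n in("wrist","scene")}; pickle.dump(d,open("p3.pkl","wb"))
o=np.zeros((384,800,3),np.uint8)
o[:,:512]=d["wrist"]["img"]; o[:216,512:]=cv2.resize(d["scene"]["img"][170:260,180:300],(288,216),interpolation=cv2.INTER_CUBIC)
cv2.imwrite("pics/p3.png",o); s=ctrl.sense(); print(s["eef_pos"],s["force"],s["dq"].round(4))
E
```

```text
time_s: 19.0
eef_pos: [520.4, 20.7, 36.5]
ee_rot: [-0.0, 0.665, 0.747, -0.0]
force: [-7.6, -0.2, 15.5]
grip_width: 0.101
grip_force: 80.8
[520.39800137  20.69826377  36.52481362] [-8.27602127e+00 -5.38792006e-03  1.48857198e+01] [ 0.0005  0.0001  0.0003  0.0009 -0.0008 -0.0016]
```

View pics/p3.png

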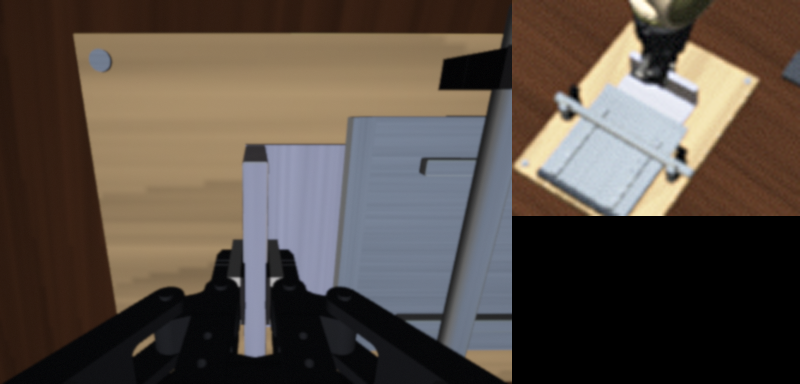

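The view shows the flashing fully under the lap (lip edge at cols 348–336), square to it, with the lap lying flat and the rod clipped. The arm is at rest, pressing down with 15 N and gripping with 80 N. Handing in.

```bash
python3 -c "
from rig import ctrl
print(ctrl.finish_job())"
```

```text
the job is handed in; nothing more can be done
None
```

I handed the job in at about 19 s, but the hand-in call returned no verdict: the rod is home in both clips, and the flashing is under the lap against the stop, still gripped (80 N) and pressed on the board (15 N).

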